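# Fit the tube head on the vortex mixer and pull-test it

## Task

Fit the large tube-holder head, the one with a ring of eight holes, onto the drive of the vortex mixer: press it straight down until it snaps fully home, never bearing down on it with more than 25 N. Then, still gripping its knob, pull straight up with slowly rising force to about 10 N (never over 15 N) and hold that for half a second to prove it stays seated; then let go, leaving the head fully home and the other things on the bench where they are.

Things in the scene. Friction and masses are not known exactly. Their poses are not given: they have to be found in the camera images.
- tube_head: Large head to be fitted, upright: grey disc 84 mm across, 14 mm thick, with a ring of eight dark round holes in its top, a knob above and a spigot below. Origin: centre of the spigot's lower end, z up. Disc underside 24 mm, disc top 38 mm, knob top 73 mm above the origin. 80 to 170 g. It starts on a storage block, spigot in the block's hole. Any yaw fits.
- head_knob (a point): Centre of the top of that head's knob: plain black upright cylinder, 24 mm across, rising 35 mm above the disc.
- head_bulb (a point): Centre of the bulb on that head's aluminium spigot, 9.5 mm above its lower end. The spigot is 7 mm across at the lower end, 9 mm at 4 mm height, widens to the 16 mm bulb at 9 to 10 mm, and has a 10 mm neck from 12 mm up to the disc.
- block_a: White storage block under the large head, 60 x 60 x 30 mm, hole 24 mm across, fixed; a second one like it holds the small head. Origin at the centre of its underside.
- small_head: The other head, a bystander to be left on its block: same knob and spigot, but a plain disc only 54 mm across without holes. Origin at the spigot's lower end.
- mixer: Vortex mixer that stands fixed on the bench: grey housing 170 x 130 mm in plan, 85 mm tall, with a round aluminium drive column (44 mm across) upright in the middle of its top. Origin: centre of the underside, z up, x along the 170 mm side.
- drive_seat (a point): Centre of the top rim of the drive column, about 119 mm above the bench. The column has a 18 mm bore, open above. Home means the disc's underside lies on this rim, the spigot's lower end 24 mm below it; short of the snap the head stands at least 3 mm higher. The column floats on a springy mount, giving a few millimetres up or down under hand force; this point moves with it.
- catches (a point): Point on the axis 10 mm below the rim, where four small sprung catches reach into the bore. They snap round the neck, above the spigot's bulb. Snapping in takes roughly 11 to 21 N downward; a seated head comes off again at roughly 16 to 27 N upward.
- strip_rack: Yellow rack, 75 x 200 x 30 mm, a bystander at the far side; origin at the centre of its underside.
- blue_rack: Blue rack, 85 x 190 x 45 mm, a bystander at the far side; origin at the centre of its underside.
- tip_box: Teal pipette-tip box with a clear top, 85 x 120 x 80 mm, a bystander at the far side; origin at the centre of its underside.
- timer: Flat white bench timer, 55 x 70 x 18 mm, a bystander; origin at the centre of its underside.
- tube1: Plastic sample tube, 32 mm across, 57 mm tall with a screw cap, standing upright; origin at the centre of its underside. A bystander.
- tube2: Plastic sample tube, 32 mm across, 57 mm tall with a screw cap, standing upright; origin at the centre of its underside. A bystander.
- tube3: Plastic sample tube, 32 mm across, 57 mm tall with a screw cap, standing upright; origin at the centre of its underside. A bystander.
Things that resemble listed ones, but are neither listed nor needed, are in the scene too. Leave any blue or yellow look-alike of the tube_head alone.

How it is judged:
By the outcome, as a careful person would: the job done as asked, in the order asked, and still so for the second after the job is handed in, with the robot touching nothing.
It also fails if it takes over 64 s, if anything falls off the work surface, if the arm or the gripper's body presses on something with over 40 N, if the wrist force passes 120 N, or if a joint passes its speed limit or range.

## Robot

A 6-joint arm with a two-finger parallel gripper is mounted at the origin on the work surface. World frame = base frame: x ahead of the robot, y to its left, z up, the work surface at z = 0. Lengths are in m, angles in rad, forces in N, time in s.
With the tool pointing down it reaches from about 0.35 to 0.775 m from the base axis. Payload 5.5 kg.
Tool frame: the origin (TCP) lies at the very end of the fingers, on their centre line; the grasp point (between the pads) lies 19 mm behind it; z points along the fingers, y is the line along which they close (so a half turn about z gives the same grasp; the last joint's range is limited). The gripper opens to 85 mm and grips with 20 to 120 N. Pads are 22 mm wide; open, the fingers measure 114 mm over their backs; the gripper's body (76 mm by 85 mm) begins 54 mm behind the grasp point. The pads swing forward as they close: fully open they stand 13 mm farther back than shut.
Start: joints at [-1.243, 0.313, 0.046, 1.304, 0, 1.431], TCP at [0.259, -0.513, 0.231] pointing down, gripper open.
Joint ranges: [-2.76, 2.76], [-0.86, 1.69], [-1.03, 1.26], [-2.2, 2.34], [-1.47, 1.5], [-3.14, 3.14]. Speed limits (rad/s): [2.57, 2.57, 3.14, 3.14, 3.14, 3.14].

## Interface

Orientations are given as a unit quaternion [w, x, y, z].
In Python, from workcell import env, cams, ticket, spotter gives the robot as it stands.
- The arm moves only by the tool jog_arm, never from a script. Its argument "increments" is a list that holds one entry, the list of rows, each a list of 7 numbers: the shift along the tool's x, y, z in units of 0.25 m (1.0 is 0.25 m), then the turn, a rotation vector about the tool's x, y, z in units of 180 degrees (1.0 is 180 degrees), then the closure in counts, from 0 (fully open) to 255 (shut). A call has 1 to 20 rows; each row shifts and turns the commanded pose from where the row before left it, along the tool's axes as they then stand; what a row does not reach is not made up. A row lasts 1/10 s, in which the tool goes at most 50 mm and 8.59 degrees, less where a joint would pass 70% of its speed; a pose out of reach is approached as far as the arm can. A call with a number of a shift or a turn outside -1 to 1 is refused whole. A call with a gripper value outside its range is refused whole. The fingers move at their own pace and stop on an object; "force" is the grip in N (left out, the last holds). Time passes only in rows, so rows that do not move let the fingers close. It gives the time, the measured TCP pose, the force, the opening and the grip force at its end, in the units of the state.
- env.get_state(): the state, without advancing time (a new reading comes with each control period).
- cams.read_camera(name): name is "scene" or "top" or "wrist"; returns a dict with "pixels" (384x512x3 uint8, red, green, blue), "fx", "fy", "cx", "cy" (pixels), "k1" (the pictures are not rectified: a ray, as slopes to the right and down, at radius r is drawn at 1 + k1 r^2 times it, then the intrinsics apply), "xyz" and "attitude" of the camera in the world; the wrist camera has in their place "mount" (4x4, takes a point from camera to tool coordinates, whose origin is the TCP and whose axes are the flange's). Camera axes: x right, y down, z forward; pixel columns grow to the right and rows downward; lengths in m; the calibration is good to about 2 mm. A picture is of the moment at which its call begins: read the wrist's pose just before it. There is no depth.
- ticket.hand_in(): hands the job in; it is judged then, once.
Trained networks look in the newest picture that a camera, given by its name, has taken for a name from the list of things; names that differ only in an ending like _2 or _b are one class to them, and where a whole thing is asked for, a point or a joint stands for the part that bears it (a point fixed in the world has none). Each returns a list of dicts, best first, with "conf" (0 to 1); they miss things now and then, are a little off and sometimes report something else, mostly with a low value. They report only what shows in the picture. A call takes as long as a camera call. They do not tell look-alikes from the thing itself.
- spotter.find_in(target, camera): "uv" ([column, row] in pixels, amid what is visible of it).
- spotter.cut_out(target, camera): "region" (384x512 bool, what is visible of it) and "uv" ([column, row] in pixels, amid what is visible of it).
- spotter.landmark_of(target, camera): "uv" ([column, row] in pixels: a listed point, or the origin of a listed thing).
The state is a dict: "clock": time; "joint_pos": joint angles; "qvel": joint speeds; "tau": joint torques, N m; "tcp_pos": TCP position; "orientation": TCP orientation; "wrist_force": force on the tool from outside, world axes, zero at the start; "ft_torque": the same for the moment, N m; "finger_gap": finger opening in m; "grip_force": force on a finger pad.
Only numpy, scipy, OpenCV 4.12 (cv2) and the standard library are available. Lean on these libraries where they do the work, as an engineer would, in place of code of your own. Each camera call takes 0.05 s, during which the arm holds its last target. There are 200 camera calls.

## Working session

There is one attempt and no reset: what is moved stays moved. The work goes in short steps, Python scripts to look and compute and a tool call to move; the robot and the scene stay as the last step left them, time stands still between calls to the robot, and variables do not carry over. Pictures are saved under pics/ and viewed, at most 10 in all, crops included, and the job is handed in when it is done.

Besides the shell and the picture viewer there is one more tool, called after ">>>" as a command line: name --argument value ..., lists and objects as JSON in quotes. jog_arm: Moves the arm, as the interface text tells. Shifts and turns lie within -1 to 1; 1 stands for 0.25 m of shift or 180 degrees of turn. Its arguments: {"type":"object","properties":{"increments":{"type":"array"},"force":{"type":"number"}},"required":["increments"]}

```bash
mkdir -p pics; cat > h.py <<'E'
import numpy as np, cv2
from scipy.spatial.transform import Rotation as R
from workcell import env, cams, ticket, spotter
def q2R(q): return R.from_quat([q[1],q[2],q[3],q[0]]).as_matrix()
def cam(name):
    s=env.get_state(); c=cams.read_camera(name)
    if name=="wrist":
        T=np.eye(4);T[:3,:3]=q2R(s["orientation"]);T[:3,3]=s["tcp_pos"];T=T@np.array(c["mount"])
        c["P"],c["M"]=T[:3,3],T[:3,:3]
    else:
        a=np.array(c["attitude"],float)
        c["P"],c["M"]=np.array(c["xyz"]),(a if a.shape==(3,3) else q2R(a))
    return c
def ray(c,uv):
    d=np.array([(uv[0]-c["cx"])/c["fx"],(uv[1]-c["cy"])/c["fy"]]); p=d.copy()
    for _ in range(20): p=d/(1+c["k1"]*(p@p))
    r=c["M"]@np.array([p[0],p[1],1]); return c["P"],r/np.linalg.norm(r)
def atz(c,uv,z):
    o,r=ray(c,uv); return o+r*(z-o[2])/r[2]
def proj(c,X):
    p=c["M"].T@(np.array(X)-c["P"]); x=p[:2]/p[2]; x=x*(1+c["k1"]*(x@x)); return np.array([c["fx"]*x[0]+c["cx"],c["fy"]*x[1]+c["cy"]])
def tri(obs):
    A=np.zeros((3,3));b=np.zeros(3)
    for c,uv in obs:
        o,r=ray(c,uv);Q=np.eye(3)-np.outer(r,r);A+=Q;b+=Q@o
    return np.linalg.solve(A,b)
def save(c,n,s=1): cv2.imwrite("pics/"+n,cv2.resize(c["pixels"][:,:,::-1],None,fx=s,fy=s))
E
cat > a.py <<'E'
from h import *
np.set_printoptions(precision=3,suppress=True)
ims=[]
for n in["scene","top"]:
    c=cam(n);save(c,n+"1.png",1.5);print(n,c["P"],c["M"][:,2])
    for t in["tube_head","head_knob","small_head","drive_seat","mixer","block_a"]:
        for d in spotter.landmark_of(t,n)[:4]:
            z={"head_knob":.085,"drive_seat":.119,"tube_head":.012,"small_head":.012}.get(t,0)
            print(n,t,np.round(d["uv"],1),round(d["conf"],2),atz(c,d["uv"],z))
s=env.get_state();print(s["tcp_pos"],s["orientation"],s["clock"],s["wrist_force"],s["finger_gap"])
E
python3 a.py
```

```text
scene [ 1.362 -0.452  0.823] [-0.667  0.43  -0.609]
scene tube_head [343.7 194.5] 0.9 [0.599 0.356 0.012]
scene tube_head [324. 169.] 0.8 [0.455 0.393 0.012]
scene tube_head [255.7 175.3] 0.63 [0.37  0.172 0.012]
scene tube_head [284.9 164.4] 0.63 [0.365 0.294 0.012]
scene head_knob [330.5 154.5] 0.91 [0.481 0.389 0.085]
scene head_knob [296.4 163.5] 0.71 [0.468 0.261 0.085]
scene head_knob [346.7 177.9] 0.7 [0.609 0.346 0.085]
scene head_knob [229.8 207.1] 0.7 [ 0.554 -0.025  0.085]
scene small_head [147.2 243.1] 0.57 [ 0.496 -0.249  0.012]
scene small_head [293.6 181.8] 0.51 [0.464 0.259 0.012]
scene drive_seat [229.9 210.5] 0.58 [ 0.603 -0.051  0.119]
scene mixer [230.7 240.6] 0.74 [ 0.591 -0.045  0.   ]
scene block_a [184.7 204.8] 0.48 [ 0.381 -0.089  0.   ]
scene block_a [295.6 185.2] 0.45 [0.469 0.264 0.   ]
top [0.434 0.048 1.139] [ 0.115  0.015 -0.993]
top tube_head [207.9 286.4] 0.94 [0.337 0.187 0.012]
top tube_head [122.7 244.6] 0.63 [0.441 0.396 0.012]
top tube_head [158.3 284.1] 0.62 [0.344 0.308 0.012]
top tube_head [177.3 232.8] 0.6 [0.467 0.259 0.012]
top head_knob [132.  178.2] 0.93 [0.594 0.351 0.085]
top head_knob [170.5 235.3] 0.85 [0.46  0.261 0.085]
top head_knob [204.2 284.4] 0.72 [0.348 0.187 0.085]
top head_knob [153.6 288.6] 0.69 [0.34  0.302 0.085]
top small_head [385.5 217.3] 0.75 [ 0.489 -0.248  0.012]
top drive_seat [304.9 166.3] 0.7 [ 0.603 -0.046  0.119]
top mixer [300.3 174.2] 0.83 [ 0.603 -0.044  0.   ]
[ 0.259 -0.513  0.231] [0.    0.973 0.232 0.   ] 0.7 [-0.54   0.145 -0.063] 0.08567714504207381
```

View pics/scene1.png

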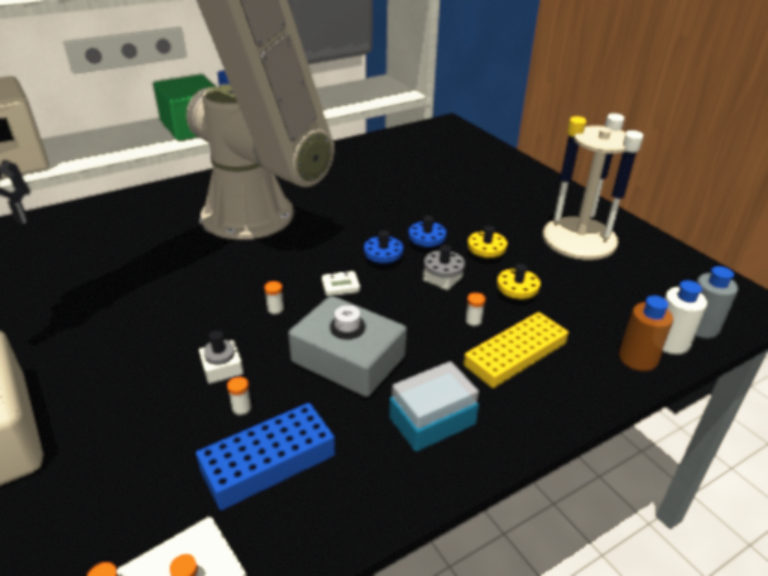

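View pics/top1.png

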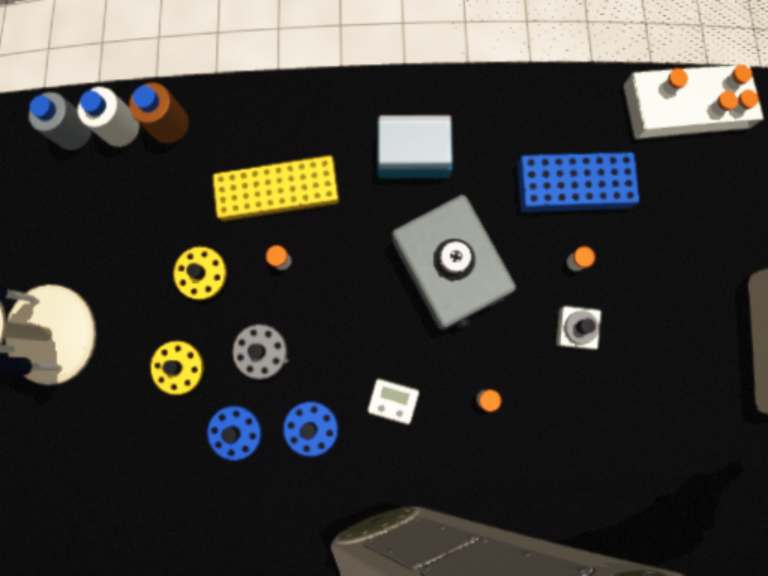

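The scene view shows the grey eight-hole head on its white block at about (296,178) in full-size pixels, with blue and yellow look-alikes around it. The mixer drive is at (230,210). The top view agrees: grey head at (172,235), drive at (304,170). That puts the head near (0.46, 0.26) and the drive near (0.60, -0.047).

I'll turn the tool, then move above the head.

>>> jog_arm --increments '[[[0,0,0,0,0,-0.0455,0],[0,0,0,0,0,-0.0455,0],[0,0,0,0,0,-0.0455,0],[0,0,0,0,0,-0.0455,0],[0,0,0,0,0,-0.0455,0],[0,0,0,0,0,-0.0455,0],[0,0,0,0,0,-0.0455,0],[0,0,0,0,0,-0.0455,0],[0,0,0,0,0,-0.0455,0],[0,0,0,0,0,-0.0455,0],[0,0,0,0,0,-0.0455,0]]]'

```text
clock: 1.8
tcp_pos: [0.2593, -0.5133, 0.2314]
orientation: [0.0, 0.521, 0.854, -0.0]
wrist_force: [-0.1, 0.3, 0.2]
finger_gap: 0.0855
grip_force: 0.0
```

>>> jog_arm --increments '[[[0.12,0.106,0,0,0,0,0],[0.12,0.106,0,0,0,0,0],[0.12,0.106,0,0,0,0,0],[0.12,0.106,0,0,0,0,0],[0.12,0.106,0,0,0,0,0],[0.12,0.106,0,0,0,0,0],[0.12,0.106,0,0,0,0,0],[0.12,0.106,0,0,0,0,0],[0.12,0.106,0,0,0,0,0],[0.12,0.106,0,0,0,0,0],[0.12,0.106,0,0,0,0,0],[0.12,0.106,0,0,0,0,0],[0.12,0.106,0,0,0,0,0],[0.12,0.106,0,0,0,0,0],[0.12,0.106,0,0,0,0,0],[0.12,0.106,0,0,0,0,0],[0.12,0.106,0,0,0,0,0],[0.12,0.106,0,0,0,0,0],[0.12,0.106,0,0,0,0,0],[0.12,0.106,0,0,0,0,0],[0,0,0,0,0,0,0]]]'

```text
invalid input at $.increments[0]: expected 1 to 20 rows
```

>>> jog_arm --increments '[[[0.12,0.106,0,0,0,0,0],[0.12,0.106,0,0,0,0,0],[0.12,0.106,0,0,0,0,0],[0.12,0.106,0,0,0,0,0],[0.12,0.106,0,0,0,0,0],[0.12,0.106,0,0,0,0,0],[0.12,0.106,0,0,0,0,0],[0.12,0.106,0,0,0,0,0],[0.12,0.106,0,0,0,0,0],[0.12,0.106,0,0,0,0,0],[0.12,0.106,0,0,0,0,0],[0.12,0.106,0,0,0,0,0],[0.12,0.106,0,0,0,0,0],[0.12,0.106,0,0,0,0,0],[0.12,0.106,0,0,0,0,0],[0.12,0.106,0,0,0,0,0],[0.12,0.106,0,0,0,0,0],[0.12,0.106,0,0,0,0,0],[0.12,0.106,0,0,0,0,0],[0,0,0,0,0,0,0]]]'

```text
clock: 3.8
tcp_pos: [0.4514, 0.2267, 0.231]
orientation: [0.0, 0.521, 0.853, 0.001]
wrist_force: [-0.4, 0.4, -0.2]
finger_gap: 0.0853
grip_force: 0.0
```

```bash
cat > b.py <<'E'
from h import *
np.set_printoptions(precision=4,suppress=True)
c=cam("wrist");save(c,"w1.png",1.5);s=env.get_state();print(s["tcp_pos"],s["orientation"],c["P"],c["M"][:,2])
for t,z in[("head_knob",.079),("tube_head",.006)]:
    for d in spotter.landmark_of(t,"wrist")[:4]: print(t,np.round(d["uv"],1),round(d["conf"],2),atz(c,d["uv"],z))
    for d in spotter.cut_out(t,"wrist")[:3]:
        print("cut",np.round(d["uv"],1),round(d["conf"],2),d["region"].sum())
E
python3 b.py
```

```text
[0.4506 0.2248 0.2309] [-0.      0.5217  0.8531 -0.0001] [0.4122 0.3017 0.373 ] [ 0.1517 -0.2886 -0.9454]
head_knob [186.4  38.1] 0.79 [0.3405 0.3066 0.079 ]
head_knob [451.  112.7] 0.76 [0.5883 0.363  0.079 ]
head_knob [142.5 155. ] 0.6 [0.3431 0.1905 0.079 ]
cut [285.4 134.7] 0.8 4684
cut [189.4  40.6] 0.76 5781
cut [429.1 107.2] 0.74 4999
tube_head [281.6 131.9] 0.92 [0.4642 0.2655 0.006 ]
tube_head [165.  142.5] 0.85 [0.3449 0.1899 0.006 ]
tube_head [410.5 103.5] 0.76 [0.5824 0.3641 0.006 ]
tube_head [197.4  46.9] 0.76 [0.337  0.3052 0.006 ]
cut [188.1  43.4] 0.86 5801
cut [427.9 106.5] 0.7 5080
cut [283.1 137.8] 0.66 4689
```

View pics/w1.png

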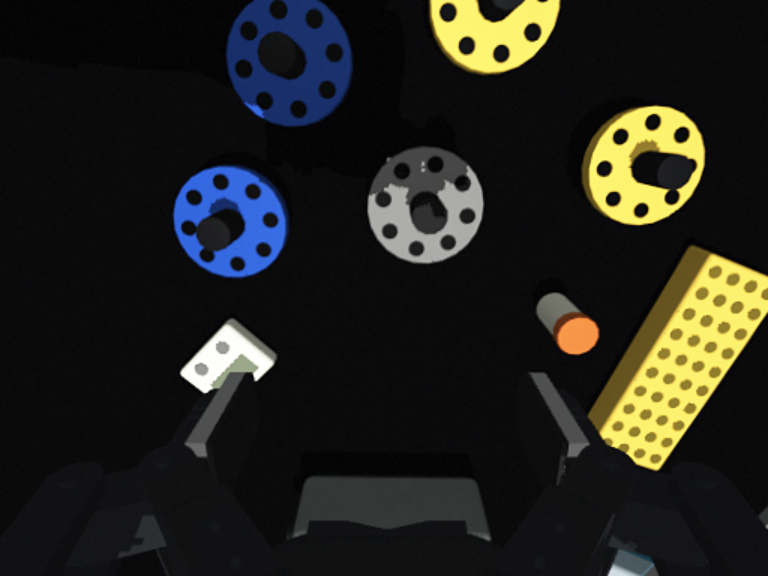

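The grey head is at (283,137) full-size, with dark holes around it and its knob leaning toward (286,142). I'll fit its disc outline precisely.

```bash
cat > c.py <<'E'
from h import *
from scipy.optimize import least_squares
np.set_printoptions(precision=4,suppress=True)
c=cam("wrist");s=env.get_state()
d=min(spotter.cut_out("tube_head","wrist"),key=lambda d:np.hypot(d["uv"][0]-283,d["uv"][1]-137))
m=d["region"].astype(np.uint8); k=max(cv2.findContours(m,cv2.RETR_EXTERNAL,cv2.CHAIN_APPROX_NONE)[0],key=cv2.contourArea)
h=cv2.convexHull(k)[:,0,:].astype(float)
t=np.linspace(0,2*np.pi,90)
def pred(p):
    q=[proj(c,[p[0]+.042*np.cos(a),p[1]+.042*np.sin(a),z]) for z in(p[2],p[2]-.014) for a in t]
    return cv2.convexHull(np.array(q,np.float32))
f=lambda p:[cv2.pointPolygonTest(pred(p),(float(x),float(y)),True) for x,y in h]
for z in[None,.044]:
    r=least_squares((lambda p:f(p)) if z is None else (lambda p:f([*p,z])),[.46,.262,.044][:3 if z is None else 2],diff_step=1e-2)
    print(r.x,np.std(r.fun),np.mean(r.fun))
p=r.x
g=c["pixels"].astype(int)
# knob: dark pixel check
kn=spotter.cut_out("head_knob","wrist");print([np.round(d["uv"],1) for d in kn])
print("proj knob top",proj(c,[*p,.079]),"disc",proj(c,[*p,.044]),s["tcp_pos"])
# top cam fit too
c2=cam("top");print("top knob px",proj(c2,[*p,.079]),"disc",proj(c2,[*p,.044]))
c3=cam("scene");print("tri",tri([(c2,(170.5,235.3)),(c3,(296.4,163.5))]))
E
python3 c.py
```

```text
[0.4645 0.2639 0.0369] 0.2893643418242569 -0.004506226788087465
[0.4635 0.2644] 0.30609649298563135 0.7996482821938835
[array([195.8,  37.3]), array([287. , 130.8]), array([432.9, 105.1]), array([328.9,  16.5]), array([157.4, 145.3])]
proj knob top [289.7748 139.8438] disc [286.5065 134.0208] [0.4503 0.2218 0.2314]
top knob px [169.5742 233.7659] disc [172.5633 234.1089]
tri [0.461  0.264  0.0794]
```

>>> jog_arm --increments '[[[0.04,0.042,0.05,0,0,0,0],[0.04,0.042,0.1,0,0,0,0],[0.042,0.042,0.1,0,0,0,0],[0,0,0.1,0,0,0,0],[0,0,0.05,0,0,0,0],[0,0,0,0,0,0,0],[0,0,0,0,0,0,0],[0,0,0,0,0,0,0]]]'

```text
clock: 5.1
tcp_pos: [0.4658, 0.2645, 0.1326]
orientation: [0.001, 0.523, 0.852, 0.001]
wrist_force: [-0.2, -0.2, -0.1]
finger_gap: 0.0851
grip_force: 0.0
```

```bash
cat > d.py <<'E'
from h import *
np.set_printoptions(precision=4,suppress=True)
for i in range(2): s=env.get_state();c=cam("wrist");print(s["tcp_pos"],s["orientation"],s["wrist_force"])
save(c,"w2.png",1.5)
p=[.4625,.264]
print("expect knob",proj(c,[*p,.079]),"disc",proj(c,[*p,.044]))
for t in("head_knob","tube_head"):
  for d in spotter.landmark_of(t,"wrist")[:2]: print(t,d["uv"],d["conf"],atz(c,d["uv"],.079 if t=="head_knob" else .006))
E
python3 d.py
```

```text
[0.4658 0.2645 0.1326] [0.0007 0.5234 0.8521 0.0009] [-0.1935 -0.2234 -0.144 ]
[0.4658 0.2645 0.1327] [0.0008 0.5234 0.8521 0.001 ] [-0.0021  0.4423  0.1419]
expect knob [252.9425 209.6914] disc [253.4071 192.452 ]
head_knob [102.3, 60.9] 0.88 [0.3391 0.3093 0.079 ]
head_knob [256.3, 209.5] 0.82 [0.4645 0.2652 0.079 ]
tube_head [309.8, 22.4] 0.78 [0.4439 0.3991 0.006 ]
tube_head [251.1, 179.2] 0.71 [0.4607 0.2621 0.006 ]
```

View pics/w2.png

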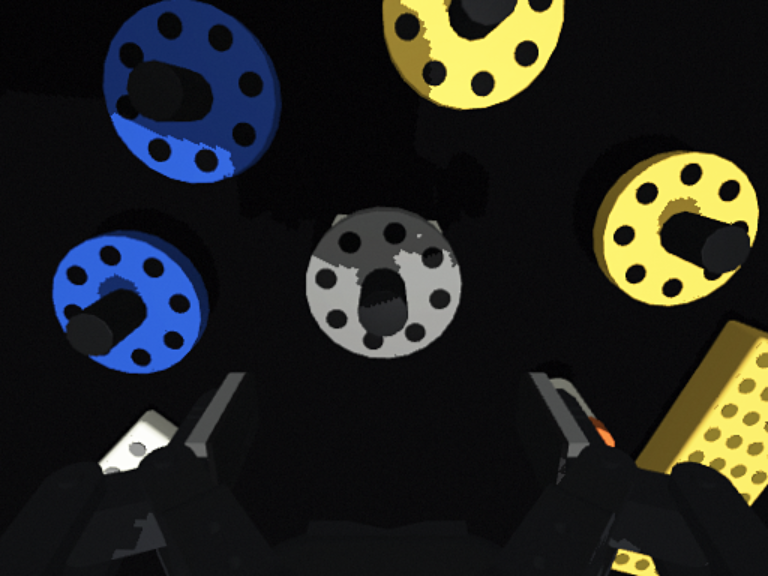

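The grey head's knob top is at (255,210), within about 1.5 mm of the tool axis. I'll descend and grip.

>>> jog_arm --increments '[[[0.004,-0.003,0.06,0,0,0,0],[0,0,0.08,0,0,0,0],[0,0,0.08,0,0,0,0],[0,0,0.06,0,0,0,0],[0,0,0.04,0,0,0,0],[0,0,0.01,0,0,0,0],[0,0,0,0,0,0,0],[0,0,0,0,0,0,0]]]'

```text
clock: 6.1
tcp_pos: [0.4643, 0.2651, 0.0496]
orientation: [0.0, 0.523, 0.852, 0.001]
wrist_force: [1.0, 0.1, 0.1]
finger_gap: 0.0854
grip_force: 0.0
```

>>> jog_arm --increments '[[[0,0,0,0,0,0,255],[0,0,0,0,0,0,255],[0,0,0,0,0,0,255],[0,0,0,0,0,0,255],[0,0,0,0,0,0,255],[0,0,0,0,0,0,255],[0,0,0,0,0,0,255],[0,0,0,0,0,0,255],[0,0,0,0,0,0,255],[0,0,0,0,0,0,255]]]' --force 80

```text
clock: 7.1
tcp_pos: [0.464, 0.2649, 0.0492]
orientation: [0.0, 0.523, 0.852, 0.0]
wrist_force: [0.2, 0.0, 4.7]
finger_gap: 0.0219
grip_force: 78.3
```

>>> jog_arm --increments '[[[0,0,-0.02,0,0,0,255],[0,0,-0.06,0,0,0,255],[0,0,-0.1,0,0,0,255],[0,0,-0.12,0,0,0,255],[0,0,-0.12,0,0,0,255],[0,0,-0.12,0,0,0,255],[0,0,-0.08,0,0,0,255],[0,0,-0.02,0,0,0,255],[0,0,0,0,0,0,255]]]'

```text
clock: 8.0
tcp_pos: [0.4639, 0.2649, 0.2089]
orientation: [0.0, 0.523, 0.852, 0.0]
wrist_force: [0.0, 0.4, -2.3]
finger_gap: 0.0216
grip_force: 78.4
```

>>> jog_arm --increments '[[[-0.05,-0.004,0,0,0,0,255],[-0.1,-0.004,0,0,0,0,255],[-0.12,-0.004,0,0,0,0,255],[-0.12,-0.004,0,0,0,0,255],[-0.12,-0.004,0,0,0,0,255],[-0.12,-0.004,0,0,0,0,255],[-0.12,-0.004,0,0,0,0,255],[-0.12,-0.004,0,0,0,0,255],[-0.12,-0.004,0,0,0,0,255],[-0.12,-0.004,0,0,0,0,255],[-0.12,-0.004,0,0,0,0,255],[-0.12,-0.004,0,0,0,0,255],[-0.12,-0.004,0,0,0,0,255],[-0.12,-0.004,0,0,0,0,255],[-0.12,-0.004,0,0,0,0,255],[-0.12,-0.004,0,0,0,0,255],[-0.1,-0.004,0,0,0,0,255],[-0.04,-0.004,0,0,0,0,255],[0,0,0,0,0,0,255],[0,0,0,0,0,0,255]]]'

```text
clock: 10.0
tcp_pos: [0.6695, -0.182, 0.2078]
orientation: [-0.001, 0.523, 0.852, -0.0]
wrist_force: [0.6, 0.0, -0.1]
finger_gap: 0.0219
grip_force: 78.4
```

```bash
cat > e.py <<'E'
from h import *
np.set_printoptions(precision=4,suppress=True)
cam("wrist");s=env.get_state();c=cam("wrist");print(s["tcp_pos"],s["orientation"],s["wrist_force"],s["finger_gap"],s["grip_force"])
save(c,"w3.png",1.5)
for t,z in(("drive_seat",.119),("catches",.109),("head_knob",.2),("mixer",0)):
  for d in spotter.landmark_of(t,"wrist")[:2]: print(t,d["uv"],d["conf"],atz(c,d["uv"],z))
E
python3 e.py
```

```text
[ 0.6697 -0.1815  0.2083] [-0.0008  0.523   0.8523 -0.    ] [ 0.3412  0.3459 -0.1881] 0.021837027546420633 78.40126633644104
drive_seat [440.5, 53.2] 0.19 [ 0.7367 -0.0293  0.119 ]
catches [179.8, 185.5] 0.64 [ 0.6103 -0.2079  0.109 ]
head_knob [260.5, 287.1] 0.93 [ 0.6842 -0.2065  0.2   ]
mixer [252.4, 4.4] 0.74 [ 0.5921 -0.0411  0.    ]
```

View pics/w3.png

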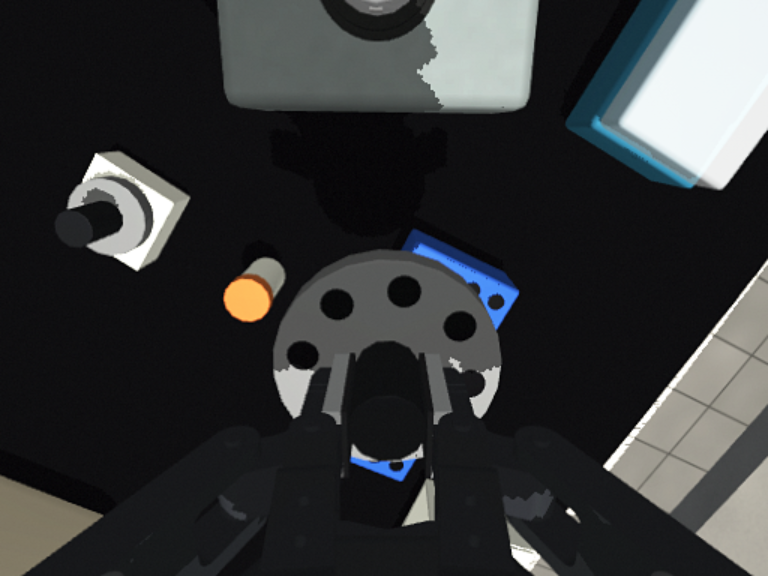

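The wrist view shows the head held with its disc centred near (258,240). The drive column is at the top edge near (252,0). I'll back up so the column is in full view.

>>> jog_arm --increments '[[[0.06,0,0,0,0,0,255],[0.08,0,0,0,0,0,255],[0.08,0,0,0,0,0,255],[0.04,0,0,0,0,0,255],[0,0,0,0,0,0,255],[0,0,0,0,0,0,255],[0,0,0,0,0,0,255]]]'

```text
clock: 11.0
tcp_pos: [0.6415, -0.1253, 0.2088]
orientation: [0.0, 0.524, 0.852, -0.0]
wrist_force: [0.8, -0.4, -1.0]
finger_gap: 0.0221
grip_force: 78.4
```

```bash
cat > e.py <<'E'
from h import *
np.set_printoptions(precision=4,suppress=True)
cam("wrist");s=env.get_state();c=cam("wrist");print(s["tcp_pos"],s["orientation"],s["wrist_force"],s["finger_gap"],s["grip_force"])
save(c,"w4.png",1.5)
for t,z in(("drive_seat",.119),("catches",.109),("head_knob",.2)):
  for d in spotter.landmark_of(t,"wrist")[:2]: print(t,d["uv"],d["conf"],atz(c,d["uv"],z))
p=s["tcp_pos"]
print("disc top ctr exp",proj(c,[p[0],p[1],p[2]-.005]),"front edge",proj(c,np.array([p[0],p[1],p[2]-.005])+.042*q2R(s["orientation"])[:,0]))
c2=cam("top");c3=cam("scene");cv2.imwrite("pics/ts.png",np.hstack([cv2.resize(c2["pixels"][110:210,240:340,::-1],None,fx=4,fy=4),cv2.resize(c3["pixels"][150:250,170:270,::-1],None,fx=4,fy=4)]))
u=[spotter.landmark_of("drive_seat",n)[:1] for n in("top","scene")];print(u)
if all(u):print(tri([(c2,u[0][0]["uv"]),(c3,u[1][0]["uv"])]))
E
python3 e.py
```

```text
[ 0.6414 -0.1254  0.2087] [ 0.0002  0.5236  0.852  -0.0001] [-1.2957  0.1734 -0.6652] 0.021863781686029263 78.42047810554504
drive_seat [252.5, 67.0] 0.79 [ 0.5952 -0.0423  0.119 ]
catches [247.1, 63.5] 0.98 [ 0.5902 -0.0416  0.109 ]
head_knob [258.5, 285.8] 0.79 [ 0.6546 -0.1504  0.2   ]
disc top ctr exp [257.836  246.6412] front edge [257.9673 172.4785]
[[{'uv': [305.6, 167.6], 'conf': 0.86}], [{'uv': [231.9, 205.6], 'conf': 0.63}]]
[ 0.5988 -0.0446  0.1293]
```

View pics/w4.png

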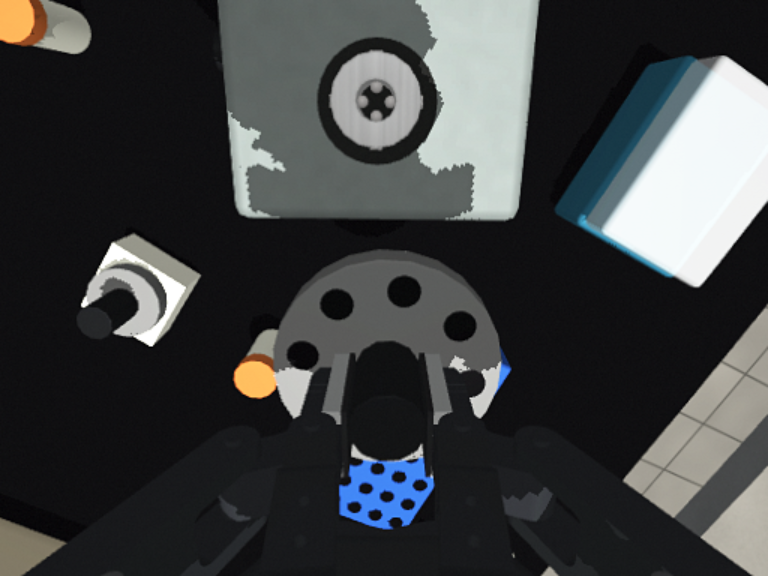

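The drive column rim is clear here, centred near (250.5,67) with four catches visible in the bore. The held disc's front edge is at row 167. I'll fit both outlines in the same picture.

```bash
cat > f.py <<'E'
from h import *
from scipy.optimize import least_squares
np.set_printoptions(precision=4,suppress=True)
c=cam("wrist");s=env.get_state();p=np.array(s["tcp_pos"]);Rt=q2R(s["orientation"])
t=np.linspace(0,2*np.pi,120)
def poly(x,y,z,r,th): return cv2.convexHull(np.array([proj(c,[x+r*np.cos(a),y+r*np.sin(a),zz]) for zz in(z,z-th) for a in t],np.float32))
def fit(pts,z0,r,th,g,free):
    pf=lambda v:[cv2.pointPolygonTest(poly(v[0],v[1],v[2] if free else z0,r,th),(float(a),float(b)),True) for a,b in pts]
    R_=least_squares(pf,[*g,z0][:3 if free else 2],diff_step=3e-3,loss="soft_l1");print(R_.x,"mean",np.mean(R_.fun),"sd",np.std(R_.fun));return R_.x
g=cv2.cvtColor(c["pixels"],cv2.COLOR_RGB2GRAY).astype(float)
# rim: radial scan from centre, outermost bright->dark
def scan(c0,r0,r1,angs,outer):
    out=[]
    for a in angs:
        rr=np.arange(r0,r1,.25);xy=np.array(c0)+rr[:,None]*[np.cos(a),np.sin(a)]
        v=cv2.remap(g.astype(np.float32),xy[:,0].astype(np.float32)[None],xy[:,1].astype(np.float32)[None],cv2.INTER_LINEAR)[0]
        k=np.argmin(np.diff(cv2.GaussianBlur(v[None],(5,1),0)[0]));out.append(xy[k])
    return np.array(out)
rp=scan((250.5,67),22,40,np.linspace(0,2*np.pi,72,endpoint=False),1)
print("rim z fixed:");rim=fit(rp,.119,.022,0,(.598,-.044),False)
fit(rp,.119,.022,0,(.598,-.044),True)
dp=scan((258,240),60,88,np.radians(np.arange(-170,-9,4)),1)
dp=dp
print("disc:");d=fit(dp,p[2]-.005,.042,.014,p[:2],False);fit(dp,p[2]-.005,.042,.014,p[:2],True)
print("tcp",p,"disc-tcp",Rt.T@[*(d-p[:2]),0]," rim-disc in tool",Rt.T@[*(rim-d),0],"rim-tcp",Rt.T@[*(rim-p[:2]),0])
E
python3 f.py
```

```text
rim z fixed:
[ 0.5938 -0.0431] mean 0.7834610981347799 sd 0.46757847080588977
[ 0.5934 -0.0428  0.1129] mean -0.026149499172415658 sd 0.4496627017973329
disc:
[ 0.641  -0.1252] mean -0.3157316947423173 sd 1.836733126429404
[ 0.6411 -0.1253  0.2033] mean -0.33930502433250237 sd 1.8603407245110932
tcp [ 0.641  -0.1247  0.2087] disc-tcp [-0.0005 -0.0002  0.    ]  rim-disc in tool [ 0.0946 -0.005  -0.    ] rim-tcp [ 0.0941 -0.0053 -0.    ]
```

>>> jog_arm --increments '[[[0,-0.008,0.06,0,0,0,255],[0,-0.008,0.08,0,0,0,255],[0,0,0.08,0,0,0,255],[0,0,0.06,0,0,0,255],[0,0,0,0,0,0,255],[0,0,0,0,0,0,255],[0,0,0,0,0,0,255]]]'

```text
clock: 12.2
tcp_pos: [0.6382, -0.1266, 0.1401]
orientation: [0.001, 0.523, 0.852, 0.0]
wrist_force: [-0.1, -0.6, -1.3]
finger_gap: 0.0222
grip_force: 78.4
```

```bash
python3 - <<'E'
from h import *
c=cam("wrist")
p=np.array(env.get_state()["tcp_pos"]);print(p,proj(c,[.5938,-.0431,.119]),proj(c,[.600,-.046,.119]),spotter.landmark_of("drive_seat","wrist")[:1],spotter.landmark_of("catches","wrist")[:1]);save(c,"w5.png",1.5)
E
```

```text
[ 0.63826136 -0.12665191  0.14017249] [254.37153237  61.40646914] [262.82447221  72.95635786] [{'uv': [255.6, 59.4], 'conf': 0.72}] [{'uv': [252.7, 59.8], 'conf': 0.83}]
```

View pics/w5.png

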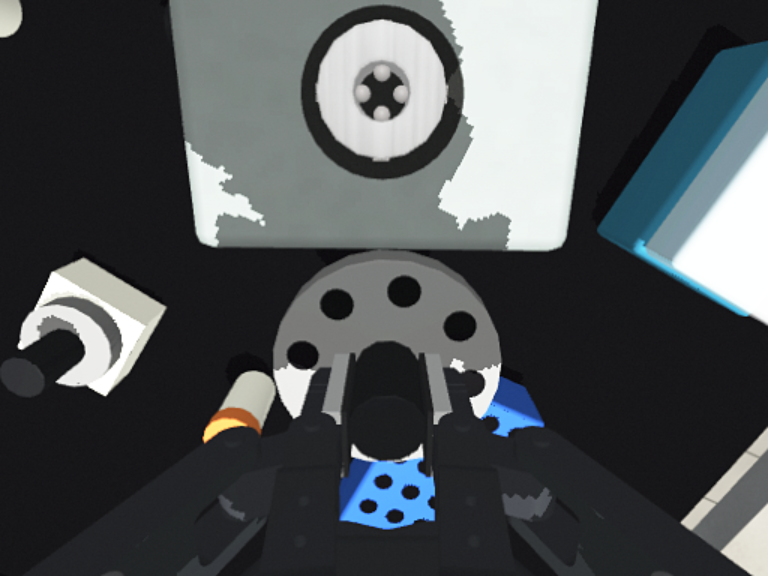

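```bash
sed -i 's/scan((250.5,67),22,40/scan((254.3,59.7),37,52/; s/(.598,-.044)/(.594,-.043)/g' f.py; python3 f.py
```

```text
rim z fixed:
[ 0.5937 -0.0434] mean 1.3221163617669147 sd 0.6882260664590034
[ 0.5933 -0.0428  0.1138] mean -0.050528924835872395 sd 0.5518865800576885
disc:
[ 0.6383 -0.1272] mean 0.30959605938127127 sd 1.4142206542326987
[ 0.6384 -0.1274  0.1335] mean 0.26222960421348857 sd 1.4422767736238948
tcp [ 0.638  -0.1265  0.1398] disc-tcp [-0.0008  0.      0.    ]  rim-disc in tool [ 0.0949 -0.0019 -0.0001] rim-tcp [ 0.0941 -0.0019 -0.0001]
```

The rim fit gives the same place from both heights, about (0.5936, -0.043), and the head is centred on the tool. I'll raise, then move over the drive.

>>> jog_arm --increments '[[[0,0,-0.06,0,0,0,255],[0,0,-0.08,0,0,0,255],[0,0,-0.06,0,0,0,255],[0.04,-0.004,0,0,0,0,255],[0.08,-0.004,0,0,0,0,255],[0.1,0,0,0,0,0,255],[0.09,0,0,0,0,0,255],[0.05,0,0,0,0,0,255],[0.019,0,0,0,0,0,255],[0,0,0,0,0,0,255],[0,0,0,0,0,0,255],[0,0,0,0,0,0,255]]]'

```text
clock: 13.6
tcp_pos: [0.5932, -0.0436, 0.1887]
orientation: [0.0, 0.524, 0.852, -0.0]
wrist_force: [1.0, 0.1, -1.1]
finger_gap: 0.0219
grip_force: 78.4
```

```bash
cat > g.py <<'E'
from h import *
import sys
np.set_printoptions(precision=4,suppress=True)
S=[]
for i in range(3): c2=cam("scene");S.append(env.get_state())
print(np.mean([s["tcp_pos"] for s in S],0),np.mean([s["wrist_force"] for s in S],0),np.std([s["wrist_force"] for s in S],0),np.mean([s["ft_torque"] for s in S],0),S[-1]["orientation"],S[-1]["clock"])
if len(sys.argv)>1:
    c3=cam("top");cv2.imwrite("pics/"+sys.argv[1],np.hstack([cv2.resize(c["pixels"][v-50:v+50,u-40:u+40,::-1],None,fx=5,fy=5) for c,u,v in((c2,230,205),(c3,305,165))]))
E
python3 g.py ts1.png
```

```text
[ 0.5931 -0.0435  0.1886] [-0.2833 -0.1195 -0.2631] [0.3714 0.2653 0.3383] [ 0.0263 -0.0064  0.0092] [ 0.      0.5237  0.8519 -0.0001] 13.75
```

View pics/ts1.png

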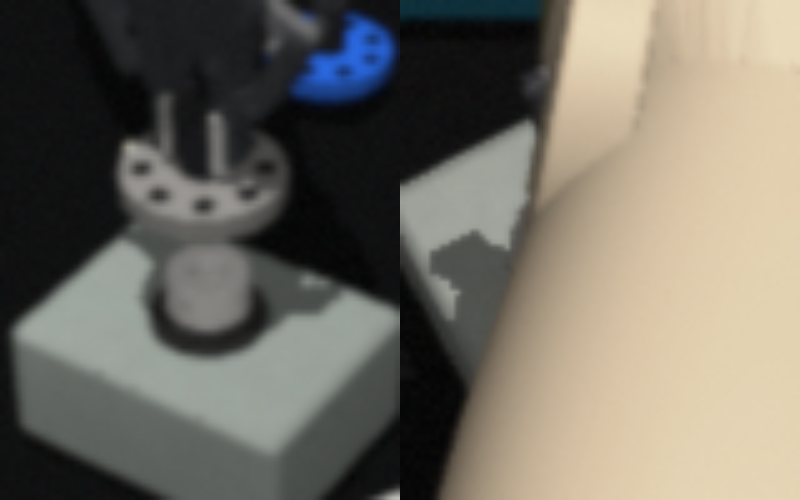

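The side view shows the head upright over the column, centred to about 1–2 mm. I'll descend into the bore and watch the side forces.

>>> jog_arm --increments '[[[0,0,0.03,0,0,0,255],[0,0,0.03,0,0,0,255],[0,0,0.02,0,0,0,255],[0,0,0.02,0,0,0,255],[0,0,0.02,0,0,0,255],[0,0,0,0,0,0,255],[0,0,0,0,0,0,255]]]'

```text
clock: 14.5
tcp_pos: [0.5928, -0.0428, 0.1587]
orientation: [-0.0, 0.523, 0.852, -0.0]
wrist_force: [0.4, -0.2, -0.6]
finger_gap: 0.022
grip_force: 78.4
```

```bash
python3 g.py; python3 - <<'E'
from h import *
c=cam("scene");p=env.get_state()["tcp_pos"]
print(proj(c,[p[0],p[1],p[2]-.012]),proj(c,[p[0],p[1],.105]),proj(c,[p[0]+.005,p[1],.105]),proj(c,[p[0],p[1]+.005,.105]))
g=cv2.cvtColor(c["pixels"],cv2.COLOR_RGB2GRAY)
for v in range(184,218,2): print(v,list(g[v,205:258:1][::2]))
E
```

```text
[ 0.593  -0.0428  0.1591] [-0.0412  0.1282 -0.4669] [0.4262 0.4778 0.1098] [-0.0006 -0.0126 -0.0114] [0.0004 0.5233 0.8521 0.0001] 14.65
[230.60083727 198.75889092] [230.91836086 211.46605653] [231.84521936 212.51531077] [232.587514   210.85151273]
184 [np.uint8(17), np.uint8(16), np.uint8(14), np.uint8(16), np.uint8(31), np.uint8(195), np.uint8(219), np.uint8(127), np.uint8(72), np.uint8(77), np.uint8(44), np.uint8(23), np.uint8(31), np.uint8(41), np.uint8(32), np.uint8(32), np.uint8(36), np.uint8(39), np.uint8(37), np.uint8(36), np.uint8(31), np.uint8(15), np.uint8(8), np.uint8(16), np.uint8(16), np.uint8(16), np.uint8(16)]
186 [np.uint8(16), np.uint8(15), np.uint8(15), np.uint8(16), np.uint8(35), np.uint8(211), np.uint8(250), np.uint8(183), np.uint8(97), np.uint8(87), np.uint8(40), np.uint8(21), np.uint8(20), np.uint8(23), np.uint8(33), np.uint8(35), np.uint8(35), np.uint8(41), np.uint8(39), np.uint8(32), np.uint8(17), np.uint8(7), np.uint8(10), np.uint8(16), np.uint8(16), np.uint8(17), np.uint8(17)]
188 [np.uint8(15), np.uint8(16), np.uint8(16), np.uint8(20), np.uint8(21), np.uin
[... 5071 characters left out ...]
np.uint8(127), np.uint8(74), np.uint8(41), np.uint8(84), np.uint8(119), np.uint8(127), np.uint8(131), np.uint8(131), np.uint8(132), np.uint8(130), np.uint8(118), np.uint8(83), np.uint8(35), np.uint8(63), np.uint8(76), np.uint8(76), np.uint8(77), np.uint8(81), np.uint8(81), np.uint8(96), np.uint8(114)]
216 [np.uint8(164), np.uint8(164), np.uint8(164), np.uint8(163), np.uint8(163), np.uint8(161), np.uint8(127), np.uint8(62), np.uint8(27), np.uint8(81), np.uint8(115), np.uint8(119), np.uint8(131), np.uint8(133), np.uint8(132), np.uint8(129), np.uint8(118), np.uint8(82), np.uint8(28), np.uint8(47), np.uint8(74), np.uint8(76), np.uint8(77), np.uint8(77), np.uint8(77), np.uint8(80), np.uint8(125)]
```

Aligned within a few tenths of a millimetre, with no side force. I'll continue slowly.

>>> jog_arm --increments '[[[0,0,0.008,0,0,0,255],[0,0,0.008,0,0,0,255],[0,0,0.008,0,0,0,255],[0,0,0.008,0,0,0,255],[0,0,0,0,0,0,255]]]'

```text
clock: 15.2
tcp_pos: [0.5931, -0.0427, 0.1505]
orientation: [0.0, 0.523, 0.852, 0.0]
wrist_force: [1.1, 0.6, -1.9]
finger_gap: 0.0218
grip_force: 78.3
```

>>> jog_arm --increments '[[[0,0,0.006,0,0,0,255],[0,0,0.006,0,0,0,255],[0,0,0,0,0,0,255]]]'

```text
clock: 15.5
tcp_pos: [0.5932, -0.0428, 0.1481]
orientation: [0.0, 0.523, 0.852, 0.0]
wrist_force: [1.8, 1.0, 1.5]
finger_gap: 0.0221
grip_force: 78.3
```

>>> jog_arm --increments '[[[0,0,0.004,0,0,0,255],[0,0,0.004,0,0,0,255],[0,0,0,0,0,0,255]]]'

```text
clock: 15.8
tcp_pos: [0.5933, -0.0429, 0.1465]
orientation: [0.001, 0.523, 0.852, 0.0]
wrist_force: [1.2, 0.9, 5.3]
finger_gap: 0.0219
grip_force: 78.7
```

>>> jog_arm --increments '[[[0,0,0.004,0,0,0,255],[0,0,0.004,0,0,0,255],[0,0,0,0,0,0,255]]]'

```text
clock: 16.1
tcp_pos: [0.5934, -0.0429, 0.1452]
orientation: [0.001, 0.523, 0.852, 0.0]
wrist_force: [-0.1, 1.7, 9.3]
finger_gap: 0.022
grip_force: 78.8
```

>>> jog_arm --increments '[[[0,0,0.004,0,0,0,255],[0,0,0,0,0,0,255]]]'

```text
clock: 16.3
tcp_pos: [0.5935, -0.0429, 0.1445]
orientation: [0.001, 0.523, 0.852, 0.0]
wrist_force: [0.3, 0.2, 10.6]
finger_gap: 0.0221
grip_force: 79.0
```

>>> jog_arm --increments '[[[0,0,0.004,0,0,0,255],[0,0,0,0,0,0,255]]]'

```text
clock: 16.5
tcp_pos: [0.5937, -0.0432, 0.1437]
orientation: [0.002, 0.523, 0.852, 0.0]
wrist_force: [-0.5, 0.1, 9.7]
finger_gap: 0.0219
grip_force: 79.1
```

>>> jog_arm --increments '[[[0,0,0.004,0,0,0,255],[0,0,0,0,0,0,255]]]'

```text
clock: 16.7
tcp_pos: [0.5938, -0.0433, 0.143]
orientation: [0.002, 0.523, 0.852, 0.0]
wrist_force: [-0.4, 0.7, 11.6]
finger_gap: 0.0217
grip_force: 79.1
```

>>> jog_arm --increments '[[[0,0,0.004,0,0,0,255],[0,0,0,0,0,0,255]]]'

```text
clock: 16.9
tcp_pos: [0.5939, -0.0433, 0.1423]
orientation: [0.002, 0.523, 0.852, 0.0]
wrist_force: [-1.6, -0.3, 14.1]
finger_gap: 0.022
grip_force: 79.4
```

>>> jog_arm --increments '[[[0,0,0.004,0,0,0,255],[0,0,0,0,0,0,255]]]'

```text
clock: 17.1
tcp_pos: [0.5945, -0.0435, 0.1415]
orientation: [0.003, 0.523, 0.852, 0.0]
wrist_force: [0.5, -0.8, 11.3]
finger_gap: 0.022
grip_force: 79.4
```

>>> jog_arm --increments '[[[0,0,0.003,0,0,0,255],[0,0,0,0,0,0,255]]]'

```text
clock: 17.3
tcp_pos: [0.5946, -0.0435, 0.1409]
orientation: [0.003, 0.523, 0.852, 0.001]
wrist_force: [-0.8, -0.6, 13.9]
finger_gap: 0.0221
grip_force: 79.4
```

>>> jog_arm --increments '[[[0,0,0.004,0,0,0,255],[0,0,0,0,0,0,255]]]'

```text
clock: 17.5
tcp_pos: [0.5934, -0.0431, 0.1383]
orientation: [0.001, 0.523, 0.852, 0.0]
wrist_force: [-0.5, 0.4, -0.4]
finger_gap: 0.0221
grip_force: 78.9
```

>>> jog_arm --increments '[[[0,0,0.004,0,0,0,255],[0,0,0,0,0,0,255]]]'

```text
clock: 17.7
tcp_pos: [0.5931, -0.043, 0.1362]
orientation: [0.0, 0.523, 0.852, -0.0]
wrist_force: [1.0, 0.5, 5.6]
finger_gap: 0.0218
grip_force: 79.0
```

```bash
python3 g.py
```

```text
[ 0.593  -0.043   0.1363] [ 0.5096 -0.1056  5.4417] [0.2221 0.0574 0.2174] [ 0.0388 -0.1808  0.0164] [ 0.0004  0.5233  0.8521 -0.0001] 17.85
```

The force fell away and then rebuilt at the home height, so it snapped in. I'll press slightly more to confirm the stop.

>>> jog_arm --increments '[[[0,0,0.004,0,0,0,255],[0,0,0.003,0,0,0,255],[0,0,0,0,0,0,255]]]'

```text
clock: 18.15
tcp_pos: [0.5931, -0.043, 0.1351]
orientation: [0.001, 0.523, 0.852, -0.0]
wrist_force: [-1.4, 0.6, 9.6]
finger_gap: 0.0222
grip_force: 79.2
```

>>> jog_arm --increments '[[[0,0,0.003,0,0,0,255],[0,0,0,0,0,0,255]]]'

```text
clock: 18.35
tcp_pos: [0.5931, -0.043, 0.1347]
orientation: [0.001, 0.523, 0.852, -0.0]
wrist_force: [-0.5, 1.0, 11.2]
finger_gap: 0.0217
grip_force: 79.5
```

Firm contact, home. Now the slow upward pull.

>>> jog_arm --increments '[[[0,0,-0.004,0,0,0,255],[0,0,-0.004,0,0,0,255],[0,0,-0.004,0,0,0,255],[0,0,-0.004,0,0,0,255],[0,0,-0.004,0,0,0,255],[0,0,0,0,0,0,255]]]'

```text
clock: 18.95
tcp_pos: [0.593, -0.0429, 0.1381]
orientation: [0.0, 0.523, 0.852, -0.0]
wrist_force: [3.5, -0.3, -0.3]
finger_gap: 0.022
grip_force: 78.6
```

>>> jog_arm --increments '[[[0,0,-0.002,0,0,0,255],[0,0,-0.002,0,0,0,255],[0,0,-0.002,0,0,0,255],[0,0,-0.002,0,0,0,255],[0,0,0,0,0,0,255]]]'

```text
clock: 19.45
tcp_pos: [0.5923, -0.0425, 0.1398]
orientation: [-0.001, 0.523, 0.852, -0.0]
wrist_force: [3.9, 0.2, -6.6]
finger_gap: 0.0217
grip_force: 78.5
```

>>> jog_arm --increments '[[[0,0,-0.002,0,0,0,255],[0,0,-0.002,0,0,0,255],[0,0,0,0,0,0,255]]]'

```text
clock: 19.75
tcp_pos: [0.5922, -0.0426, 0.1409]
orientation: [-0.001, 0.523, 0.852, -0.0]
wrist_force: [3.5, 1.1, -9.3]
finger_gap: 0.022
grip_force: 78.6
```

>>> jog_arm --increments '[[[0,0,-0.002,0,0,0,255],[0,0,0,0,0,0,255],[0,0,0,0,0,0,255]]]'

```text
clock: 20.05
tcp_pos: [0.5922, -0.0427, 0.1415]
orientation: [-0.001, 0.523, 0.852, -0.0]
wrist_force: [3.6, 1.4, -10.9]
finger_gap: 0.0219
grip_force: 78.7
```

>>> jog_arm --increments '[[[0,0,0,0,0,0,255],[0,0,0,0,0,0,255],[0,0,0,0,0,0,255],[0,0,0,0,0,0,255],[0,0,0,0,0,0,255],[0,0,0,0,0,0,255]]]'

```text
clock: 20.65
tcp_pos: [0.5923, -0.0427, 0.1418]
orientation: [-0.0, 0.523, 0.852, -0.0]
wrist_force: [1.6, 1.0, -10.8]
finger_gap: 0.0217
grip_force: 78.7
```

```bash
python3 g.py
```

```text
[ 0.5923 -0.0427  0.1418] [  0.7782   0.3381 -12.2901] [0.574  0.3244 0.2357] [ 0.2578 -0.1562 -0.0217] [-0.0004  0.5233  0.8521 -0.0002] 20.8
```

The pull held at about 11 N for over half a second and the head stayed seated. I'll relax to zero force, then let go.

>>> jog_arm --increments '[[[0,0,0.004,0,0,0,255],[0,0,0.004,0,0,0,255],[0,0,0.004,0,0,0,255],[0,0,0.002,0,0,0,255],[0,0,0,0,0,0,255],[0,0,0,0,0,0,255]]]'

```text
clock: 21.4
tcp_pos: [0.5931, -0.043, 0.1392]
orientation: [0.001, 0.523, 0.852, 0.0]
wrist_force: [-1.5, 0.3, -4.4]
finger_gap: 0.0218
grip_force: 79.3
```

>>> jog_arm --increments '[[[0,0,0.003,0,0,0,255],[0,0,0.002,0,0,0,255],[0,0,0,0,0,0,255],[0,0,0,0,0,0,255]]]'

```text
clock: 21.8
tcp_pos: [0.5932, -0.043, 0.1378]
orientation: [0.001, 0.523, 0.852, 0.0]
wrist_force: [-2.7, 0.3, -0.9]
finger_gap: 0.0221
grip_force: 79.8
```

```bash
python3 g.py
```

```text
[ 0.5931 -0.043   0.1377] [-1.5743 -1.239   0.6271] [0.3382 0.6322 0.6556] [-0.0685  0.4183 -0.0013] [0.0005 0.5233 0.8521 0.    ] 21.95
```

Zero force at the home height (TCP z 0.138). Release and retreat.

>>> jog_arm --increments '[[[0,0,0,0,0,0,0],[0,0,0,0,0,0,0],[0,0,0,0,0,0,0],[0,0,0,0,0,0,0],[0,0,0,0,0,0,0],[0,0,0,0,0,0,0],[0,0,0,0,0,0,0],[0,0,0,0,0,0,0]]]'

```text
clock: 22.75
tcp_pos: [0.5928, -0.0428, 0.1373]
orientation: [0.0, 0.523, 0.852, -0.0]
wrist_force: [-0.3, -0.1, 0.4]
finger_gap: 0.0853
grip_force: 0.0
```

>>> jog_arm --increments '[[[0,0,-0.03,0,0,0,0],[0,0,-0.06,0,0,0,0],[0,0,-0.1,0,0,0,0],[0,0,-0.12,0,0,0,0],[0,0,-0.12,0,0,0,0],[-0.05,0,-0.05,0,0,0,0],[-0.1,0,0,0,0,0,0],[-0.1,0,0,0,0,0,0],[-0.05,0,0,0,0,0,0],[0,0,0,0,0,0,0],[0,0,0,0,0,0,0]]]'

```text
clock: 23.85
tcp_pos: [0.6263, -0.1093, 0.2571]
orientation: [-0.001, 0.523, 0.852, 0.0]
wrist_force: [0.3, 0.8, -0.3]
finger_gap: 0.0853
grip_force: 0.0
```

```bash
cat > k.py <<'E'
from h import *
np.set_printoptions(precision=4,suppress=True)
c=cam("wrist");c2=cam("scene");a=cv2.resize(c["pixels"],(512,384));b=cv2.resize(c2["pixels"][155:255,190:270],(288,384))
cv2.imwrite("pics/fin.png",np.hstack([a,b])[:,:,::-1])
# disc height check: hull of head in wrist view
print(env.get_state()["tcp_pos"],env.get_state()["wrist_force"])
for t,z in(("head_knob",.168),("tube_head",.095)):
  print(t,[(d["uv"],d["conf"],atz(c,d["uv"],z)) for d in spotter.landmark_of(t,"wrist")[:2]])
print("home: knob",proj(c2,[.5935,-.043,.168]),"disc top",proj(c2,[.5935,-.043,.133]),spotter.landmark_of("head_knob","scene")[:3])
E
python3 k.py
```

```text
[ 0.6262 -0.1087  0.2574] [ 1.0028 -0.0329  0.1473]
head_knob [([261.5, 95.0], 0.96, array([ 0.5942, -0.0402,  0.168 ]))]
tube_head [([256.7, 93.7], 0.97, array([ 0.5917, -0.0432,  0.095 ]))]
home: knob [230.4633 192.3838] disc top [230.7341 203.2156] [{'uv': [346.8, 175.0], 'conf': 0.89}, {'uv': [329.2, 153.3], 'conf': 0.78}, {'uv': [285.3, 145.0], 'conf': 0.6}]
```

View pics/fin.png

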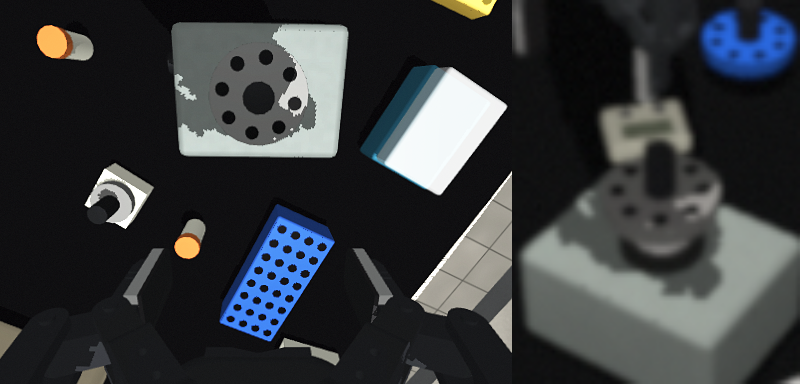

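The head sits level on the drive at (258,97) in the wrist view. The gripper is clear and the bystanders are in place.

```bash
python3 -c "
from workcell import ticket
print(ticket.hand_in())"
```

```text
the job is handed in; nothing more can be done
None
```

The tube-holder head snapped home on the drive with at most about 14 N of downward force in the readings, held an upward pull of about 11–12 N for over half a second, and was released; the job is handed in, with no verdict returned.

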